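# Unlatch the red battery pack from its charging dock

## Task

Take the red battery pack out of its charging dock by squeezing its yellow snap tab fully in and lifting the pack straight up, then stand it upright in the white tray; set it down, do not drop it. Leave the blue pack latched in its own dock.

Things in the scene. Friction and masses are not known exactly. Their poses are not given: they have to be found in the camera images.
- red_pack: Red battery pack, upright block 36 (x) x 64 (y) x 90 (z) mm, 0.17 to 0.32 kg, loose but latched in a fixed grey dock. Origin: centre of underside, z up. Stands on the dock's floor 10 mm above the table; dock walls rise to 46 mm above the table (outside 60 mm along pack x, 82 along y; base plate 100 x 96, 10 high). Comes out straight up only with its tab pressed; clear once raised 40 mm.
- red_tab (a joint): Red pack's sprung yellow tab in its +x face: button 30 mm wide in y (centred), 54 to 80 mm above the underside, 7 mm proud. 0 = out (latched), 0.007 m = pressed flush (free from 0.0056). Moves to pack -x; 3 N starts it, 8 N sinks it; springs back. Pinching the pack across x there (43 mm wide, 36 when pressed) with 15 to 30 N presses the tab and holds the pack.
- tray: White open tray, 150 (x) x 130 (y) x 30 (z) mm outside, walls and floor 4 mm thick, empty, fixed on the table. Origin: centre of its underside, at table height; z up.
- blue_pack: Blue battery pack of the same shape, size and yellow tab as the red one, latched in a second identical fixed dock. To be left there. Origin: centre of its underside, z up.
Not all that is in view belongs to the job. Of the things that look like the red_pack, the middle-sized one is meant.

How it is judged:
By the outcome, as a careful person would: the job done as asked, in the order asked, and still so for the second after the job is handed in, with the robot touching nothing.
It also fails if it takes over 40 s, if anything falls off the work surface, if the arm or the gripper's body presses on something with over 40 N, if the wrist force passes 120 N, or if a joint passes its speed limit or range.

## Robot

A 6-joint arm with a two-finger parallel gripper is mounted at the origin on the work surface. World frame = base frame: x ahead of the robot, y to its left, z up, the work surface at z = 0. Lengths are in mm, angles in rad, forces in N, time in s.
With the tool pointing down it reaches from about 200 to 875 mm from the base axis. Payload 3.4 kg.
Tool frame: the origin (TCP) lies between the finger pads; the fingertips stand env.tip_extent ahead of it and the grasp point (between the pads) lies 3 mm ahead of it (env.tip_extent is the distance from the TCP to the fingertips, in mm); z points along the fingers, y is the line along which they close (so a half turn about z gives the same grasp; the last joint's range is limited). The gripper opens to 94 mm and grips with 3 to 60 N. Pads are 16 mm wide; open, the fingers measure 119 mm over their backs; the gripper's body (75 mm by 177 mm) begins 78 mm behind the grasp point.
Start: joints at [1.184, 0.276, 1.505, -0, 1.361, -0.121], TCP at [151.057, 554.838, 227.493] pointing down, gripper open.
Joint ranges: [-2.89, 2.89], [-0.75, 2.08], [0.22, 2.7], [-1.18, 4.32], [0.11, 2.71], [-2.7, 2.7]. Speed limits (rad/s): [2.57, 2.57, 3.14, 3.14, 3.14, 3.14].

## Interface

Orientations are given as a rotation vector (axis times angle).
In Python, from cell import env gives the robot as it stands. The module is installed in compiled form; this text tells all that it offers.
- The arm moves only by the tool send_rows, never from a script. Its argument "motion" is a list that holds one entry, the list of rows, each a list of 7 numbers: the turn, a rotation vector about the tool's x, y, z in units of 6 degrees (1.0 is 6 degrees), then the shift along the tool's x, y, z in units of 25 mm (1.0 is 25 mm), then the opening, from 0 (shut) to 1 (fully open). A call has exactly 10 rows; each row is the pose to reach, as a shift and turn from the pose commanded when the call began, along the tool's axes at that moment; what a row does not reach only later rows make up. A row lasts 1/12 s, in which the tool goes at most 41.7 mm and 7.16 degrees, less where a joint would pass 70% of its speed; a pose out of reach is approached as far as the arm can. A call with a gripper value outside its range is refused whole. The fingers move at their own pace and stop on an object; "newtons" is the grip in N (left out, the last holds). Time passes only in rows, so rows that repeat a pose let the fingers close, or fill a call up. It gives the time, the measured TCP pose, the force, the opening and the grip force at its end, in the units of the state.
- env.read_state(): the state, without advancing time (a new reading comes with each control period).
- env.snapshot(name): name is "side" or "top" or "wrist"; returns the picture (384x512x3 uint8, red, green, blue); there is no depth.
- env.get_calibration(name): a dict with "vfov" (degrees; the focal length in pixels is half the picture's height over the tangent of half this angle, whatever the lens; pixels are square), "cx", "cy" (the principal point, pixels), "k1" (the pictures are not rectified: a ray, as slopes to the right and down, at radius r is drawn at 1 + k1 r^2 times it, then the intrinsics apply), "eye" and "rotation" of the camera in the world; the wrist camera has in their place "mount" (4x4, takes a point from camera to tool coordinates, whose origin is the TCP and whose axes are the flange's). Camera axes: x right, y down, z forward; pixel columns grow to the right and rows downward; lengths in mm; the calibration is good to about 2 mm. A picture is of the moment at which its call begins: read the wrist's pose just before it. get_calibration takes no time and is no camera call.
- env.sign_off(): hands the job in; it is judged then, once.
The state is a dict: "clock": time; "joints": joint angles; "joint_vel": joint speeds; "joint_efforts": joint torques, N m; "tool_pos": TCP position; "orientation": TCP orientation; "force": force on the tool from outside, world axes, zero at the start; "ft_torque": the same for the moment, N m; "grip_width": opening from 0.0 (shut) to 1.0 (fully open); "finger_force": force on a finger pad.
Only numpy, scipy, OpenCV 4.12 (cv2) and the standard library are available. Lean on these libraries where they do the work, as an engineer would, in place of code of your own. Each camera call takes 0.05 s, during which the arm holds its last target. There are 200 camera calls.

## Working session

There is one attempt and no reset: what is moved stays moved. The work goes in short steps, Python scripts to look and compute and a tool call to move; the robot and the scene stay as the last step left them, time stands still between calls to the robot, and variables do not carry over. Pictures are saved under pics/ and viewed, at most 10 in all, crops included, and the job is handed in when it is done.

Besides the shell and the picture viewer there is one more tool, called after "Emit:" as name(argument=value, ...), one argument or row to a line, values as JSON. send_rows: Moves the arm, as the interface text tells. Its arguments: {"type":"object","properties":{"motion":{"type":"array","items":{"type":"array","items":{"type":"array","items":{"type":"number"}}}},"newtons":{"type":"number"}},"required":["motion"]}

```bash
mkdir -p pics; python3 - <<'E'
from cell import env
import cv2,numpy as np
s=env.read_state();print(s['clock'],s['tool_pos'],s['orientation'],env.tip_extent)
for n in("top","side"):
    im=env.snapshot(n);cv2.imwrite(f"pics/{n}0.png",im[...,::-1]);np.save(n+"0.npy",im)
    print(n,env.get_calibration(n))
print(env.get_calibration("wrist"))
a=[cv2.imread(f"pics/{n}0.png") for n in("top","side")]
E
```

```text
0.0 [150.83900031 554.33196333 226.62481668] [-4.16235312e-01 -3.11345712e+00  2.70889218e-03] 22.0
top {'vfov': 50.27113248108085, 'cx': 260.555235646308, 'cy': 187.97030232455938, 'k1': 0.012441097355698122, 'eye': array([ 271.9357192 ,   55.82781933, 1114.29201283]), 'rotation': array([-2.14903286,  2.06789347, -0.22267249])}
side {'vfov': 50.94258832143025, 'cx': 249.32816019798108, 'cy': 193.3279635124494, 'k1': -0.01839040114794213, 'eye': array([  88.6280728 , -544.49473589,  597.75114863]), 'rotation': array([-2.15164925,  0.64414845, -0.3383975 ])}
{'vfov': 68.42203524258188, 'cx': 262.36084871053527, 'cy': 194.7630891901862, 'k1': -0.016481848655218487, 'mount': array([[ 4.67399008e-04, -9.65369465e-01, -2.60886140e-01,
         7.54529231e+01],
       [ 9.99999830e-01,  3.59975686e-04,  4.59546808e-04,
         2.79056786e-01],
       [-3.49719789e-04, -2.60886311e-01,  9.65369468e-01,
        -1.56085986e+02],
       [ 0.00000000e+00,  0.00000000e+00,  0.00000000e+00,
         1.00000000e+00]])}
```

View pics/top0.png

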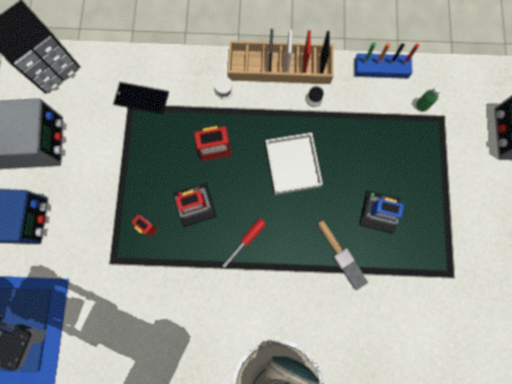

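View pics/side0.png

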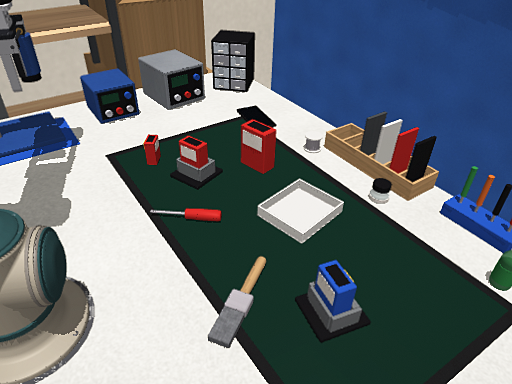

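Three red packs show in the top view: a large free-standing one at (212,142), a docked one at (192,200), and a small free-standing one at (143,225). The docked one is middle-sized and sits in the grey dock, so it fits. I'll confirm it in a crop with world estimates.

```bash
cat > h.py <<'E'
import numpy as np,cv2
from scipy.spatial.transform import Rotation as R
from cell import env
def cam(n,pose=None):
    c=env.get_calibration(n);f=192/np.tan(np.radians(c['vfov'])/2)
    if n=='wrist':
        p,o=pose;T=np.eye(4);T[:3,:3]=R.from_rotvec(o).as_matrix();T[:3,3]=p;T=T@c['mount'];return c,f,T[:3,:3],T[:3,3]
    return c,f,R.from_rotvec(c['rotation']).as_matrix(),np.array(c['eye'])
def proj(C,P):
    c,f,M,e=C;q=(np.atleast_2d(P)-e)@M;s=q[:,:2]/q[:,2:];s=s*(1+c['k1']*(s**2).sum(1,keepdims=True))
    return s*f+[c['cx'],c['cy']]
def unproj(C,uv,z):
    c,f,M,e=C;d=(np.array(uv,float)-[c['cx'],c['cy']])/f;s=d.copy()
    for _ in range(10): s=d/(1+c['k1']*(s**2).sum())
    r=M@np.r_[s,1];return e+r*(z-e[2])/r[2]
E
python3 - <<'E'
from h import *
T=cam('top')
for n,uv,z in[('red top',(190,200),100),('dockbase',(196,203),10),('blue',(389,208),100),('tray',(294,163),15),('big',(211,140),100),('tray c',(266,139),30),('tray c',(313,133),30),('tray c',(322,185),30),('tray c',(277,193),30)]:print(n,unproj(T,uv,z).round())
t=np.load('top0.npy')[165:240,150:225];s=np.load('side0.npy')[125:190,160:235]
a=cv2.resize(t,(400,400),interpolation=2);b=cv2.resize(s,(400,347),interpolation=2);b=np.vstack([b,np.zeros((53,400,3),np.uint8)])
cv2.imwrite('pics/crop.png',np.hstack([a,b])[...,::-1])
E
```

```text
red top [452. 238. 100.]
dockbase [461. 237.  10.]
blue [ 451. -262.  100.]
tray [583. -28.  15.]
big [613. 195. 100.]
tray c [645.  52.  30.]
tray c [668. -78.  30.]
tray c [ 520. -104.   30.]
tray c [493.  17.  30.]
```

View pics/crop.png

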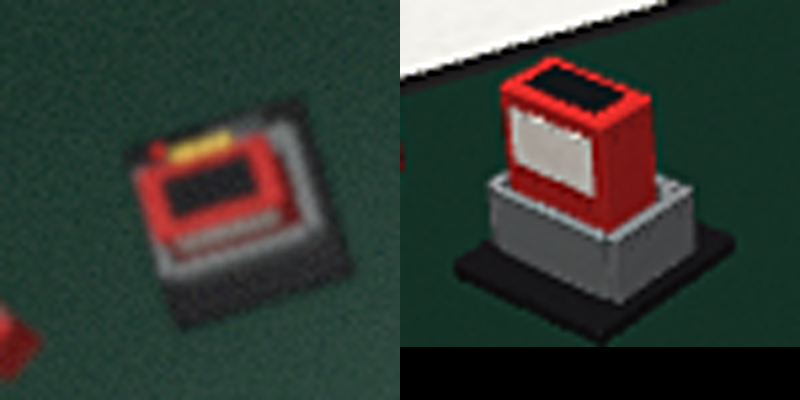

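The crop confirms it: this red pack is in the grey dock, with the yellow tab on its far (+x) face at about (188,192) in the top view. Next I compute a viewing pose.

```bash
cat >> h.py <<'E'
def goal(p,yaw,base=None):
    """row numbers taking commanded pose to TCP p, tool down, tool y at yaw(deg)"""
    s=env.read_state();p0,o=base or (s['tool_pos'],s['orientation']);R0=R.from_rotvec(o)
    a=np.radians(yaw);y=np.array([np.cos(a),np.sin(a),0]);z=np.array([0,0,-1.]);G=np.c_[np.cross(y,z),y,z]
    rv=(R0.inv()*R.from_matrix(G)).as_rotvec(degrees=True)/6
    return np.r_[rv,R0.inv().apply(np.array(p)-p0)/25].round(3)
E
python3 - <<'E'
from h import *
T=cam('top');q=lambda u,v,z:unproj(T,(150+u/5.333,165+v/5.333),z)
a,b,c,d=q(133,178,100),q(262,135,100),q(290,205,100),q(162,240,100)
print(a,b,c,d,[np.degrees(np.arctan2(v[0],-v[1])) for v in(b-a,c-d)])
a=np.degrees(np.arctan2(*(-1*0+np.array([1,1]))))
print(goal((452,225,260),8),env.read_state()['joints'])
E
```

```text
[455.03701898 276.17299052 100.        ] [478.10105204 216.80041622 100.        ] [444.97209349 201.27212879 100.        ] [426.01985768 260.14983783 100.        ] [np.float64(21.229293591650734), np.float64(17.842927313896197)]
[-1.5000e-02  7.0000e-03  1.1128e+01 -1.5083e+01 -9.5490e+00 -1.3200e+00] [ 1.18398825e+00  2.76528256e-01  1.50601559e+00 -3.35634763e-06
  1.36070589e+00 -1.20989397e-01]
```

Emit:
send_rows(
  motion=[
    [[0, 0, 0.9, -1.2, -0.7, -0.1, 1], [0, 0, 1.8, -2.4, -1.4, -0.2, 1], [0, 0, 2.7, -3.6, -2.1, -0.3, 1], [0, 0, 3.6, -4.8, -2.8, -0.4, 1], [0, 0, 4.5, -6.0, -3.5, -0.5, 1], [0, 0, 5.4, -7.2, -4.2, -0.6, 1], [0, 0, 6.3, -8.4, -4.9, -0.7, 1], [0, 0, 7.2, -9.6, -5.6, -0.8, 1], [0, 0, 8.1, -10.8, -6.3, -0.9, 1], [0, 0, 9.1, -12.0, -7.0, -1.0, 1]],
  ],
  newtons=10,
)

```text
clock: 0.93
tool_pos: [395.2, 305.7, 252.3]
orientation: [-1.804, -2.572, 0.001]
force: [0.2, 1.3, -0.1]
grip_width: 0.999
finger_force: 0.0
```

```bash
python3 - <<'E'
from h import *
s=env.read_state();print(s['clock'],s['tool_pos'],s['joints'],goal((451,238,260),20))
E
```

```text
0.9333 [395.21248789 305.65007513 252.31565789] [5.18851714e-01 1.48046669e-01 1.61304717e+00 1.21472831e-04
 1.38102382e+00 1.71604831e-01] [-0.005 -0.    -0.018 -3.304  1.177 -0.308]
```

Emit:
send_rows(
  motion=[
    [[0, 0, 0, -0.7, 0.2, 0, 1], [0, 0, 0, -1.4, 0.5, -0.1, 1], [0, 0, 0, -2.1, 0.8, -0.2, 1], [0, 0, 0, -2.8, 1.1, -0.3, 1], [0, 0, 0, -3.3, 1.2, -0.3, 1], [0, 0, 0, -3.3, 1.2, -0.3, 1], [0, 0, 0, -3.3, 1.2, -0.3, 1], [0, 0, 0, -3.3, 1.2, -0.3, 1], [0, 0, 0, -3.3, 1.2, -0.3, 1], [0, 0, 0, -3.3, 1.2, -0.3, 1]],
  ],
)

```text
clock: 1.77
tool_pos: [450.4, 240.8, 259.9]
orientation: [-1.796, -2.577, -0.0]
force: [-0.0, -0.2, -0.2]
grip_width: 1.002
finger_force: 0.0
```

```bash
python3 - <<'E'
from h import *
s=env.read_state();np.savez('w1.npz',p=s['tool_pos'],o=s['orientation'])
im=env.snapshot('wrist');np.save('w1.npy',im)
C=cam('wrist',(s['tool_pos'],s['orientation']));v=im.copy()
def box(c,yaw,col):
    M=R.from_euler('z',yaw,degrees=True).as_matrix()
    for x,y,z in[(18,32,100),(30,41,46),(50,48,10)]:
        P=np.array([[x,y,z],[x,-y,z],[-x,-y,z],[-x,y,z]])@M.T+[c[0],c[1],0]
        cv2.polylines(v,[np.int32(proj(C,P).round())],True,col)
box((451,238),20,(0,255,0))
cv2.imwrite('pics/w1.png',cv2.resize(v,(800,600),interpolation=cv2.INTER_CUBIC)[...,::-1]);print(s['clock'],s['tool_pos'])
E
```

```text
1.7667 [450.42760723 240.78203942 259.92805412]
```

View pics/w1.png

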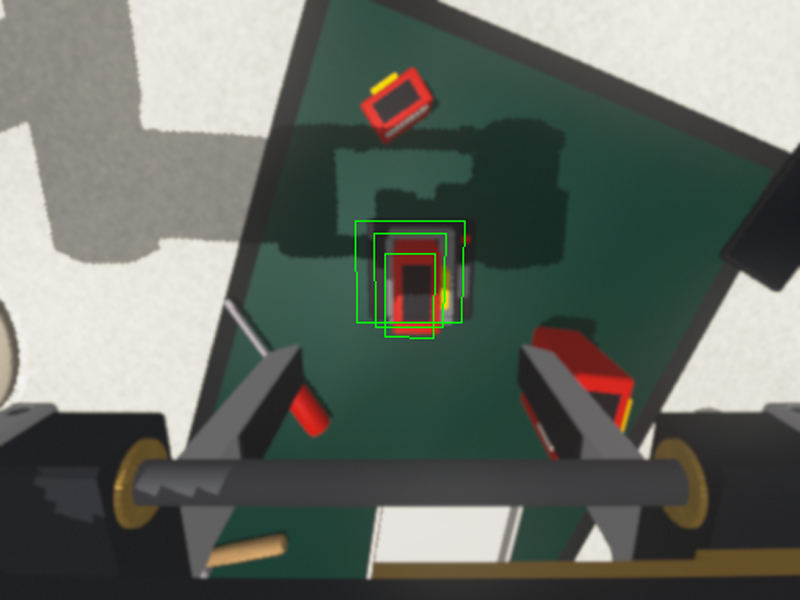

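Wrist view shows the docked pack at about (412,290) in the enlarged picture, tab on its right at (445,285). My overlay sits a few px left of it, so I enlarge it to refine the pose.

```bash
python3 - <<'E'
from h import *
im=np.load('w1.npy')[130:220,215:310]
t=np.load('top0.npy')[175:225,160:225]
f=lambda a,k:np.clip(cv2.resize(a,None,fx=k,fy=k,interpolation=cv2.INTER_CUBIC).astype(float)*1.6,0,255).astype(np.uint8)
a=f(im,5);b=f(t,5)
v=np.zeros((450,800,3),np.uint8);v[:,:475]=a;v[:250,475:800]=b
cv2.imwrite('pics/z1.png',v[...,::-1])
E
```

```text
(no output)
```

View pics/z1.png

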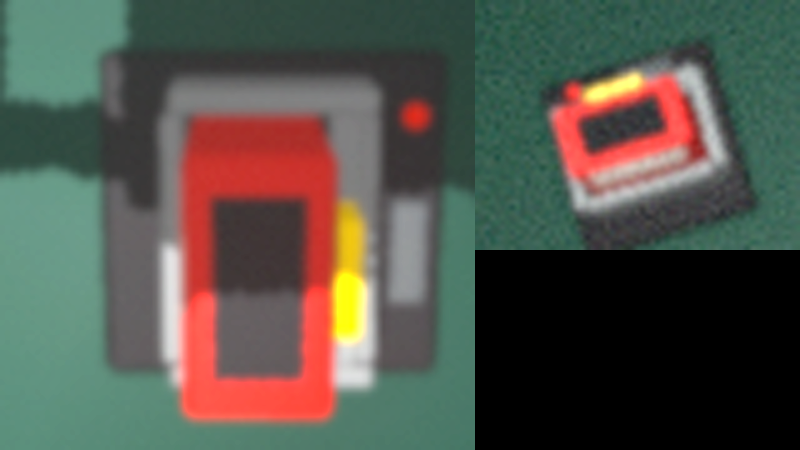

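The crop shows the pack's top face at crop pixels (183..335, 152..420), the base plate at (103..443, 52..372), and the tab at (350,270). Fitting the pose now.

```bash
python3 - <<'E'
from h import *
from scipy.optimize import least_squares as LS
w=np.load('w1.npz');C=cam('wrist',(w['p'],w['o']));T=cam('top')
L=np.array([[-18,32,100],[18,32,100],[18,-32,100],[-18,-32,100],[-50,48,10],[50,48,10],[50,-48,10],[-50,-48,10]])
U=np.array([[183,152],[335,152],[335,420],[182,420],[103,52],[443,52],[435,372],[108,372]])/5+[214.6,129.6]
# top camera: pack top corners from first crop + pack/plate corners
UT=np.array([[133,178],[262,135],[290,205],[162,240]])/5.333+[149.6,164.6];LT=np.array([[18,32,100],[18,-32,100],[-18,-32,100],[-18,32,100]])
UT=np.vstack([UT,np.array([[355,265],[185,328]])/5.333+[149.6,164.6]]);LT=np.vstack([LT,[[-50,-48,10],[-50,48,10]]])
W=lambda q,L:R.from_euler('z',q[2],degrees=True).apply(L)+[q[0],q[1],0]
for name,f in{'w':lambda q:(proj(C,W(q,L))-U).ravel(),'t':lambda q:(proj(T,W(q,LT))-UT).ravel()}.items():
    r=LS(f,[451,238,20]);print(name,r.x.round(1),r.fun.round(1))
E
```

```text
w [457.3 242.5  20.3] [ 1.  -0.2  2.6 -0.2  1.6  0.3  1.7  0.3 -3.6 -0.4 -0.9 -0.4 -1.6  0.4
 -2.7  0.5]
t [454.5 240.2  22.6] [ 0.3 -1.1  0.2 -1.7 -0.4 -1.7 -0.7  0.5  1.2  1.8 -0.6  2.3]
```

```bash
python3 - <<'E'
from h import *
from scipy.optimize import least_squares as LS
w=np.load('w1.npz');C=cam('wrist',(w['p'],w['o']));T=cam('top')
L=np.array([[-18,32,100],[18,32,100],[18,-32,100],[-18,-32,100]])
U=np.array([[183,152],[335,152],[335,420],[182,420]])/5+[214.6,129.6]
UT=np.array([[553,108],[687,73],[695,140],[570,178]])-[475,0];UT=UT/5+[159.6,174.6];LT=L[[1,2,3,0]]
W=lambda q,L:R.from_euler('z',q[2],degrees=True).apply(L)+[q[0],q[1],0]
for name,f in{'w':lambda q:(proj(C,W(q,L))-U).ravel(),'t':lambda q:(proj(T,W(q,LT))-UT).ravel()}.items():
    r=LS(f,[451,238,20]);print(name,r.x.round(1),r.fun.round(1))
print(goal((454,241,150),20.5))
E
```

```text
w [455.5 241.8  20.4] [-0.8 -0.2  0.9 -0.2 -0.1  0.2  0.   0.3]
t [453.6 238.4  17.5] [ 0.7 -0.2 -1.4  0.3  0.3  0.4  0.4 -0.5]
[-1.000e-03 -3.000e-03 -4.300e-02 -3.900e-02  1.350e-01  4.399e+00]
```

Emit:
send_rows(
  motion=[
    [[0, 0, 0, 0, 0.2, 0.8, 1], [0, 0, 0, -0.1, 0.2, 1.6, 1], [0, 0, 0, -0.1, 0.2, 2.4, 1], [0, 0, 0, -0.1, 0.2, 3.2, 1], [0, 0, 0, -0.1, 0.2, 4.0, 1], [0, 0, 0, -0.1, 0.2, 4.8, 1], [0, 0, 0, -0.1, 0.2, 5.2, 1], [0, 0, 0, -0.1, 0.2, 5.2, 1], [0, 0, 0, -0.1, 0.2, 5.2, 1], [0, 0, 0, -0.1, 0.2, 5.2, 1]],
  ],
)

```text
clock: 2.65
tool_pos: [457.5, 240.0, 131.1]
orientation: [1.797, 2.575, 0.003]
force: [-0.1, 0.7, 0.8]
grip_width: 1.0
finger_force: 0.0
```

```bash
python3 - <<'E'
from h import *
s=env.read_state();print(s['clock'],s['tool_pos'],goal((455,241,80),20.3))
C=cam('wrist',(s['tool_pos'],s['orientation']));im=env.snapshot('wrist');np.save('w2.npy',im)
W=R.from_euler('z',20.3,degrees=True).apply([[-18,32,100],[18,32,100],[18,-32,100],[-18,-32,100]])+[455,241,0]
u=proj(C,W);print(u.round());v=cv2.resize(im,(800,600),interpolation=cv2.INTER_CUBIC)
cv2.polylines(v,[np.int32(u*1.5625)],True,(0,255,0));cv2.imwrite('pics/w2.png',v[...,::-1])
E
```

```text
2.65 [457.5368011  239.98958298 131.08041675] [ 2.100e-02 -1.000e-03 -1.900e-02  7.300e-02 -8.600e-02  2.043e+00]
[[232. 183.]
 [285. 183.]
 [283. 267.]
 [235. 267.]]
```

View pics/w2.png

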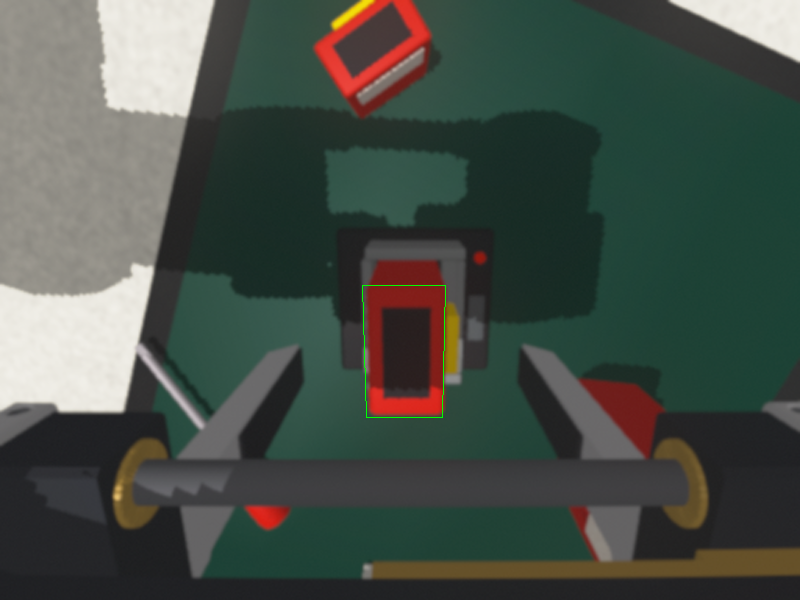

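The overlay fits the pack's top face at (363..445, 285..417), and the fingers straddle it. Descending and pinching.

Emit:
send_rows(
  motion=[
    [[0, 0, 0, 0.1, -0.1, 0.6, 1], [0, 0, 0, 0.1, -0.1, 1.2, 1], [0, 0, 0, 0.1, -0.1, 1.7, 1], [0, 0, 0, 0.1, -0.1, 2.0, 1], [0, 0, 0, 0.1, -0.1, 2.0, 1], [0, 0, 0, 0.1, -0.1, 2.0, 0.7], [0, 0, 0, 0.1, -0.1, 2.0, 0.5], [0, 0, 0, 0.1, -0.1, 2.0, 0.3], [0, 0, 0, 0.1, -0.1, 2.0, 0.2], [0, 0, 0, 0.1, -0.1, 2.0, 0.2]],
  ],
  newtons=24,
)

```text
clock: 3.53
tool_pos: [453.9, 241.1, 80.5]
orientation: [1.798, 2.576, 0.002]
force: [-0.0, -0.4, -0.6]
grip_width: 0.677
finger_force: 0.0
```

Emit:
send_rows(
  motion=[
    [[0, 0, 0, 0, 0, 0, 0.1], [0, 0, 0, 0, 0, 0, 0.1], [0, 0, 0, 0, 0, 0, 0.1], [0, 0, 0, 0, 0, 0, 0.1], [0, 0, 0, 0, 0, 0, 0.1], [0, 0, 0, 0, 0, 0, 0.1], [0, 0, 0, 0, 0, 0, 0.1], [0, 0, 0, 0, 0, 0, 0.1], [0, 0, 0, 0, 0, 0, 0.1], [0, 0, 0, 0, 0, 0, 0.1]],
  ],
  newtons=24,
)

```text
clock: 4.37
tool_pos: [453.8, 241.0, 80.1]
orientation: [1.798, 2.576, 0.001]
force: [1.9, 0.1, 2.3]
grip_width: 0.379
finger_force: 24.0
```

The opening is 0.379, or 36 mm, so the tab is fully in. Lifting slowly.

Emit:
send_rows(
  motion=[
    [[0, 0, 0, 0, 0, -0.1, 0.1], [0, 0, 0, 0, 0, -0.2, 0.1], [0, 0, 0, 0, 0, -0.4, 0.1], [0, 0, 0, 0, 0, -0.6, 0.1], [0, 0, 0, 0, 0, -0.8, 0.1], [0, 0, 0, 0, 0, -1.0, 0.1], [0, 0, 0, 0, 0, -1.2, 0.1], [0, 0, 0, 0, 0, -1.5, 0.1], [0, 0, 0, 0, 0, -1.8, 0.1], [0, 0, 0, 0, 0, -2.0, 0.1]],
  ],
)

```text
clock: 5.2
tool_pos: [452.5, 240.6, 130.9]
orientation: [-1.797, -2.575, 0.002]
force: [-0.5, -0.5, -3.3]
grip_width: 0.379
finger_force: 24.0
```

Emit:
send_rows(
  motion=[
    [[0, 0, 0, 0, 0, -0.3, 0.1], [0, 0, 0, 0, 0, -0.7, 0.1], [0, 0, 0, 0, 0, -1.2, 0.1], [0, 0, 0, 0, 0, -1.7, 0.1], [0, 0, 0, 0, 0, -2.1, 0.1], [0, 0, 0, 0, 0, -2.4, 0.1], [0, 0, 0, 0, 0, -2.5, 0.1], [0, 0, 0, 0, 0, -2.5, 0.1], [0, 0, 0, 0, 0, -2.5, 0.1], [0, 0, 0, 0, 0, -2.5, 0.1]],
  ],
)

```text
clock: 6.03
tool_pos: [453.0, 240.8, 191.8]
orientation: [-1.798, -2.575, 0.002]
force: [0.8, 0.2, -3.3]
grip_width: 0.386
finger_force: 24.0
```

```bash
python3 - <<'E'
from h import *
t=np.load('top0.npy');m=((t.min(2)>130)*255).astype(np.uint8);m[:120]=0;m[205:]=0;m[:,:255]=0;m[:,335:]=0
m=cv2.morphologyEx(m,cv2.MORPH_CLOSE,np.ones((7,7)))
n,l,st,_=cv2.connectedComponentsWithStats(m);k=1+st[1:,4].argmax();p=np.argwhere(l==k)[:,::-1].astype(np.float32)
b=cv2.boxPoints(cv2.minAreaRect(p));T=cam('top');P=np.array([unproj(T,q,22) for q in b]);print(b,P.round(),P.mean(0))
d=np.roll(P,-1,0)-P;print(np.linalg.norm(d,axis=1),np.degrees(np.arctan2(d[:,1],d[:,0])))
s=env.read_state();print(s['clock'],s['tool_pos'],s['force'],s['grip_width'],s['joints'],goal((P[:,0].mean(),P[:,1].mean(),194),10.5))
E
```

```text
[[265.1351  139.81082]
 [313.6216  131.72974]
 [322.51352 185.08109]
 [274.027   193.16217]] [[ 645.   55.   22.]
 [ 674.  -81.   22.]
 [ 522. -107.   22.]
 [ 494.   25.   22.]] [583.84139522 -27.0386004   22.        ]
[138.54499313 155.06489773 134.66987256 154.28500109] [ -77.86221559 -170.34259189  101.85670827   11.08526857]
6.0333 [452.9636624  240.76227166 191.78869261] [ 0.75580851  0.2319408  -3.30252248] 0.3856005384305772 [3.52776730e-01 2.07385541e-01 1.69153324e+00 9.81710293e-05
 1.24422770e+00 6.96979173e-04] [ -0.015   0.      1.612 -11.86    1.22   -0.091]
```

Emit:
send_rows(
  motion=[
    [[0, 0, 0.1, -0.4, 0, 0, 0.1], [0, 0, 0.2, -1.2, 0.1, 0, 0.1], [0, 0, 0.4, -2.2, 0.2, 0, 0.1], [0, 0, 0.6, -3.2, 0.3, 0, 0.1], [0, 0, 0.8, -4.2, 0.4, 0, 0.1], [0, 0, 0.9, -5.2, 0.5, 0, 0.1], [0, 0, 1.1, -6.2, 0.6, 0, 0.1], [0, 0, 1.3, -7.2, 0.7, 0, 0.1], [0, 0, 1.5, -8.2, 0.8, 0, 0.1], [0, 0, 1.6, -9.2, 0.9, 0, 0.1]],
  ],
)

```text
clock: 6.87
tool_pos: [554.0, 30.8, 191.8]
orientation: [-2.009, -2.414, 0.002]
force: [-0.5, 1.1, -2.0]
grip_width: 0.382
finger_force: 24.0
```

```bash
python3 - <<'E'
from h import *
s=env.read_state();print(s['clock'],s['tool_pos'],s['force'],s['grip_width'],goal((583,-27.5,194),10.5))
E
```

```text
6.8667 [554.02234973  30.81002354 191.81967264] [-0.53612824  1.10298235 -1.95335441] 0.38168975747460154 [-1.200e-02  1.000e-03 -3.000e-03 -2.504e+00  7.150e-01 -8.800e-02]
```

Emit:
send_rows(
  motion=[
    [[0, 0, 0, -0.8, 0.2, 0, 0.1], [0, 0, 0, -1.5, 0.4, 0, 0.1], [0, 0, 0, -2.1, 0.6, 0, 0.1], [0, 0, 0, -2.5, 0.7, 0.2, 0.1], [0, 0, 0, -2.5, 0.7, 0.6, 0.1], [0, 0, 0, -2.5, 0.7, 1.2, 0.1], [0, 0, 0, -2.5, 0.7, 1.8, 0.1], [0, 0, 0, -2.5, 0.7, 2.2, 0.1], [0, 0, 0, -2.5, 0.7, 2.4, 0.1], [0, 0, 0, -2.5, 0.7, 2.4, 0.1]],
  ],
)

```text
clock: 7.7
tool_pos: [581.2, -24.6, 130.7]
orientation: [-2.004, -2.415, 0.003]
force: [-0.6, -0.4, -2.4]
grip_width: 0.38
finger_force: 24.0
```

```bash
python3 - <<'E'
from h import *
s=env.read_state();print(s['clock'],s['tool_pos'],s['force'],s['grip_width'],goal((583,-27.5,90),10.5))
a=env.snapshot('top')[100:270,150:420];b=env.snapshot('side')[100:360,130:400]
v=np.zeros((600,800,3),np.uint8);v[:252,:400]=cv2.resize(a,(400,252));v[:385,400:]=cv2.resize(b,(400,385),interpolation=2)
cv2.imwrite('pics/p1.png',v[:390,:,::-1])
E
```

```text
7.7 [581.21280761 -24.62854568 130.6979279 ] [-0.60749031 -0.44890215 -2.35937055] 0.3803087618914556 [-0.032 -0.015  0.018 -0.129  0.055  1.628]
```

View pics/p1.png

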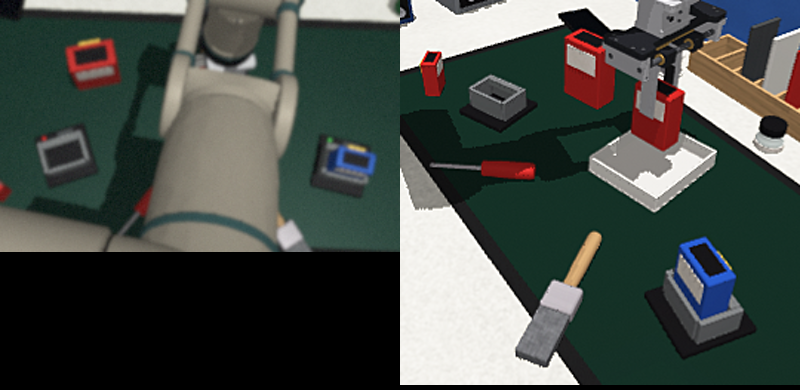

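The pack hangs upright over the tray (side crop, about (655,120)), the red dock is empty, and the blue pack is still seated. Lowering gently.

Emit:
send_rows(
  motion=[
    [[0, 0, 0, 0, 0, 0.4, 0.1], [0, 0, 0, -0.1, 0, 0.8, 0.1], [0, 0, 0, -0.1, 0, 1.2, 0.1], [0, 0, 0, -0.1, 0, 1.5, 0.1], [0, 0, 0, -0.1, 0, 1.8, 0.1], [0, 0, 0, -0.1, 0, 1.9, 0.1], [0, 0, 0, -0.1, 0, 2.0, 0.1], [0, 0, 0, -0.1, 0, 2.05, 0.1], [0, 0, 0, -0.1, 0, 2.1, 0.1], [0, 0, 0, -0.1, 0, 2.1, 0.1]],
  ],
)

```text
clock: 8.63
tool_pos: [583.2, -27.9, 80.1]
orientation: [2.007, 2.416, 0.0]
force: [0.7, 0.4, -3.2]
grip_width: 0.385
finger_force: 24.0
```

Emit:
send_rows(
  motion=[
    [[0, 0, 0, 0, 0, 0.03, 0.1], [0, 0, 0, 0, 0, 0.06, 0.1], [0, 0, 0, 0, 0, 0.09, 0.1], [0, 0, 0, 0, 0, 0.12, 0.1], [0, 0, 0, 0, 0, 0.14, 0.1], [0, 0, 0, 0, 0, 0.16, 0.1], [0, 0, 0, 0, 0, 0.18, 0.1], [0, 0, 0, 0, 0, 0.18, 0.1], [0, 0, 0, 0, 0, 0.18, 0.1], [0, 0, 0, 0, 0, 0.18, 0.1]],
  ],
)

```text
clock: 9.47
tool_pos: [583.1, -27.9, 75.5]
orientation: [2.007, 2.417, 0.0]
force: [0.2, -0.5, -3.3]
grip_width: 0.381
finger_force: 24.0
```

Emit:
send_rows(
  motion=[
    [[0, 0, 0, 0, 0, 0.01, 0.1], [0, 0, 0, 0, 0, 0.02, 0.1], [0, 0, 0, 0, 0, 0.03, 0.1], [0, 0, 0, 0, 0, 0.04, 0.1], [0, 0, 0, 0, 0, 0.05, 0.1], [0, 0, 0, 0, 0, 0.06, 0.1], [0, 0, 0, 0, 0, 0.06, 0.1], [0, 0, 0, 0, 0, 0.06, 0.1], [0, 0, 0, 0, 0, 0.06, 0.1], [0, 0, 0, 0, 0, 0.06, 0.1]],
  ],
)

```text
clock: 10.3
tool_pos: [583.1, -27.9, 74.2]
orientation: [2.007, 2.417, 0.0]
force: [0.2, 0.1, 0.8]
grip_width: 0.382
finger_force: 24.0
```

Contact: the force went from -3.3 to +0.8 N. Opening, then rising.

Emit:
send_rows(
  motion=[
    [[0, 0, 0, 0, 0, 0, 0.4], [0, 0, 0, 0, 0, 0, 0.45], [0, 0, 0, 0, 0, 0, 0.5], [0, 0, 0, 0, 0, 0, 0.6], [0, 0, 0, 0, 0, 0, 0.7], [0, 0, 0, 0, 0, 0, 0.8], [0, 0, 0, 0, 0, 0, 0.9], [0, 0, 0, 0, 0, 0, 0.95], [0, 0, 0, 0, 0, 0, 0.95], [0, 0, 0, 0, 0, 0, 0.95]],
  ],
)

```text
clock: 11.13
tool_pos: [583.1, -27.9, 74.0]
orientation: [-2.007, -2.417, -0.0]
force: [-0.2, -0.9, -0.3]
grip_width: 0.945
finger_force: 0.0
```

Emit:
send_rows(
  motion=[
    [[0, 0, 0, 0, 0, 0, 0.95], [0, 0, 0, 0, 0, 0, 0.95], [0, 0, 0, 0, 0, -0.4, 0.95], [0, 0, 0, 0, 0, -1.0, 0.95], [0, 0, 0, 0, 0, -1.8, 0.95], [0, 0, 0, 0, 0, -2.6, 0.95], [0, 0, 0, 0, 0, -3.4, 0.95], [0, 0, 0, 0, 0, -4.2, 0.95], [0, 0, 0, 0, 0, -5.0, 0.95], [0, 0, 0, 0, 0, -5.0, 0.95]],
  ],
)

```text
clock: 11.97
tool_pos: [585.6, -28.2, 204.0]
orientation: [2.002, 2.411, 0.007]
force: [-0.0, 0.6, -0.2]
grip_width: 0.951
finger_force: 0.0
```

```bash
python3 - <<'E'
from h import *
s=env.read_state();print(s['clock'],s['tool_pos'],s['force'],s['grip_width'])
b=env.snapshot('side');w=env.snapshot('wrist')
v=np.hstack([cv2.resize(b,(400,300)),cv2.resize(w,(400,300))]);cv2.imwrite('pics/f.png',v[...,::-1])
E
```

```text
11.9667 [585.62230366 -28.23193751 204.00311249] [-0.02753643  0.595319   -0.15737533] 0.9505823805652691
```

View pics/f.png

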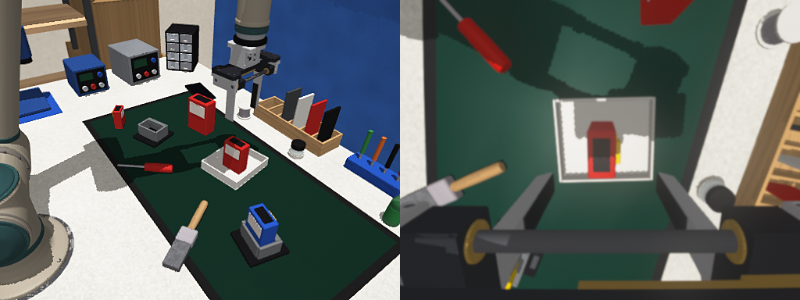

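The red pack stands upright in the tray (side view (237,153), wrist view (602,150)), the gripper is clear, and the blue pack is still docked.

```bash
python3 -c "
from cell import env
print(env.sign_off())"
```

```text
the job is handed in; nothing more can be done
None
```

The red pack is out of its dock and standing upright in the white tray, set down gently; the blue pack is still in its dock, and I handed the job in at about 12 s.

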